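Fetch the coffee filter funnel from under the stand with a reacher

TASK

The coffee pot's metal filter funnel (the piece with the upright stem) is under the low slatted stand, where a hand does not fit. Hold the reacher by its grip and trigger, slide it in until its open jaws stand either side of the funnel, squeeze the trigger to close them, and draw the funnel out standing onto the open worktop, well clear of the stand; then let go of the reacher so that its jaws spring open. Do not touch the funnel with the robot's fingers, and leave the stemless measuring cup under the stand where it is.

Things in the scene. Friction and masses are not known exactly. Their poses are not given: they have to be found in the camera images.
- reacher: Loose reacher 350 mm long, 0.33 kg, lying flat. Origin on the worktop midway between two posts; x along the stick to the jaws (at first about world +y), z up. Posts 86 mm high: black grip x -28 to -12 mm, grey trigger x 16 to 28 mm, 24 to 28 mm wide. Grasp both from above along x, 56 mm over both, 60 mm up; fingers clear the stick (22 mm high). Slide it along the worktop; foot 60 mm wide.
- jaws (a point): Centre between the reacher's two jaws, at reacher x = 270, z = 18 mm. The jaws are upright parallel plates, z 4 to 32 mm, from the head bar (x 215 to 237, 96 mm wide) to x = 300 mm; 76 mm apart inside and 92 mm outside when released. Each moves in 1.1 mm per mm of trigger travel.
- trigger (a joint): Travel of the trigger back towards the grip: 0 released, 0.020 m fully squeezed (36 mm over both posts, jaws 32 mm apart), about 0.018 when closed on the funnel. A spring opens it: 8 N to start, 14 N at the end. At 0.003 (53 mm over the posts) the reacher is held lightly, jaws 69 mm apart. If both fingers move equally, the reacher creeps forward by half the travel.
- funnel: Loose aluminium filter funnel standing rim down on the worktop under the stand: round basket 36 mm in diameter and 24 mm high, tapering to a 10 mm stem whose tip is 54 mm up; about 0.05 kg. Origin: centre of its underside, z up. Its centre is 50 to 90 mm in from the stand's front edge, on the stand's -x or +x half.
- stand: Fixed low stand, seven pale wooden slats (along its x, 28 mm gaps) on four black legs. Origin: on the worktop under its centre. 340 mm along x, 238 mm along y; underside 75 mm, top 85 mm up. Its open front edge is at y = -119 mm and faces -y; legs 14 mm thick at x = +-160, y = +-112 mm. A mug stands on top; a cork stopper is underneath near the back, y above 50 mm.
- measure: Loose low aluminium measuring cup, open at the top, no stem, 44 mm diameter, 22 mm high; also under the stand, about 130 mm beside the funnel. Origin: centre of its underside. Leave it alone.
Things that resemble listed ones, but are neither listed nor needed, are in the scene too. What is shaped like the funnel but blue or pink is not meant.

How it is judged (in metres and radians):
On the way, in this order (a step that is already met when the one before it is completed fails the run):
1. the reacher's jaws, closed by the squeezed trigger, grip the funnel while it is still under the stand (value of joint trigger above 0.014 m and contact force between reacher and funnel above 2 N and x of funnel in the frame of reacher between 0.235 and 0.31 m and y of funnel in the frame of stand above -0.115 m), for 0.2 s.
2. the funnel is drawn out past the stand's front edge, still gripped in the jaws (value of joint trigger above 0.014 m and contact force between reacher and funnel above 2 N and y of funnel in the frame of stand below -0.145 m), for 0.1 s.
At the end, for the whole second after the job is handed in: The funnel stands upright (within 10 degrees) and still on the worktop, its centre at least 26 mm in front of the stand's front edge; the reacher is let go of and at rest, its trigger sprung back to within 4 mm of released (y of funnel in the frame of stand below -0.145 m and angle between funnel's own z axis and vertical below 0.17 rad and height (world z) of funnel between -0.01 and 0.008 m and linear speed of each of funnel, reacher below 0.02 m/s and value of joint trigger below 0.004 m); the robot touches nothing.
It fails at once if the robot's fingers touch the funnel (contact force between the fingers and funnel above 0.5 N).
It fails at once if the measuring cup is moved by more than 20 mm (distance of measure from where it was at the start of the episode above 0.02 m).
It also fails if it takes over 43 s, if anything falls off the work surface, if the arm or the gripper's body presses on something with over 40 N, if the wrist force passes 120 N, or if a joint passes its speed limit or range.

ROBOT

A 6-joint arm with a two-finger parallel gripper is mounted at the origin on the work surface. World frame = base frame: x ahead of the robot, y to its left, z up, the work surface at z = 0. Lengths are in mm, angles in rad, forces in N, time in s.
With the tool pointing down it reaches from about 275 to 1000 mm from the base axis. Payload 8.4 kg.
Tool frame: the origin (TCP) lies midway between the tips of the shut fingers; the grasp point (between the pads) lies 19 mm behind it; z points along the fingers, y is the line along which they close (so a half turn about z gives the same grasp; the last joint's range is limited). The gripper opens to 85 mm and grips with 20 to 120 N. Pads are 22 mm wide; open, the fingers measure 114 mm over their backs; the gripper's body (76 mm by 85 mm) begins 54 mm behind the grasp point. The pads swing forward as they close: fully open they stand 13 mm farther back than shut.
Start: joints at [1.302, 0.353, 1.633, -0, 1.155, -0.002], TCP at [164.777, 602.89, 201.581] pointing down, gripper open.
Joint ranges: [-2.63, 2.63], [-0.92, 2.1], [0.06, 2.66], [-1.3, 4.44], [0, 2.69], [-3.02, 3.02]. Speed limits (rad/s): [2.22, 2.22, 2.79, 3.14, 3.14, 3.14].

INTERFACE

Orientations are given as [roll, pitch, yaw] about the fixed x, y, z axes, in that order (R = Rz(yaw) Ry(pitch) Rx(roll)).
In Python, from rig import r gives the robot as it stands.
- The arm moves only by the tool servo_tool, never from a script. Its argument "deltas" is a list of rows, each an object of numbers: "x", "y", "z": the shift along the world's x, y, z in mm; "rx", "ry", "rz": the turn, a rotation vector about the world's x, y, z in rad; "gripper": the gripper's target within -1 to 1 (fully open at 1, half-way at 0, shut at -1). A call has 1 to 10 rows; each row is the pose to reach, as a shift and turn from the pose commanded when the call began; what a row does not reach only later rows make up. A row lasts 1/10 s, in which the tool goes at most 50 mm and 8.59 degrees, less where a joint would pass 70% of its speed; a pose out of reach is approached as far as the arm can. A call with a gripper value outside its range is refused whole. The fingers move at their own pace and stop on an object; "newtons" is the grip in N (left out, the last holds). Time passes only in rows, so rows that repeat a pose let the fingers close. It gives the time, the measured TCP pose, the force, the opening and the grip force at its end, in the units of the state.
- r.sense(): the state, without advancing time (a new reading comes with each control period).
- r.grab_frame(name): name is "scene" or "side" or "wrist"; returns the picture (384x512x3 uint8, blue, green, red); there is no depth.
- r.camera_params(name): a dict with "mtx" (3x3 intrinsics, pixels), "eye" and "orientation" of the camera in the world. Camera axes: x right, y down, z forward; pixel columns grow to the right and rows downward; lengths in mm; the calibration is good to about 2 mm. The wrist camera is an equidistant fisheye: a pixel r from the principal point sees the ray r / f radians off the axis. A picture is of the moment at which its call begins: read the wrist's pose just before it. camera_params takes no time and is no camera call; for the wrist camera it gives the pose at the moment of the call.
- r.sign_off(): hands the job in; it is judged then, once.
Trained networks look in the newest picture that a camera, given by its name, has taken for a name from the list of things; names that differ only in an ending like _2 or _b are one class to them, and where a whole thing is asked for, a point or a joint stands for the part that bears it (a point fixed in the world has none). Each returns a list of dicts, best first, with "conf" (0 to 1); they miss things now and then, are a little off and sometimes report something else, mostly with a low value. They report only what shows in the picture. A call takes as long as a camera call. They do not tell look-alikes from the thing itself.
- r.recognise(name, camera): "box" ([left, top, width, height] in pixels, round what is visible of it).
The state is a dict: "clock": time; "qpos": joint angles; "qvel": joint speeds; "joint_efforts": joint torques, N m; "eef_pos": TCP position; "tcp_rot": TCP orientation; "contact_force": force on the tool from outside, world axes, zero at the start; "wrist_torque": the same for the moment, N m; "opening": opening from 0.0 (shut) to 1.0 (fully open); "grasp_force": force on a finger pad.
Only numpy, scipy, OpenCV 4.12 (cv2) and the standard library are available. Lean on these libraries where they do the work, as an engineer would, in place of code of your own. Each camera call takes 0.05 s, during which the arm holds its last target. There are 200 camera calls.

## Working session

There is one attempt and no reset: what is moved stays moved. The work goes in short steps, Python scripts to look and compute and a tool call to move; the robot and the scene stay as the last step left them, time stands still between calls to the robot, and variables do not carry over. Pictures are saved under pics/ and viewed, at most 10 in all, crops included, and the job is handed in when it is done.

Besides the shell and the picture viewer there is one more tool, called after ">>>" by a JSON object that holds its "api" and its "payload". servo_tool: Moves the arm, as the interface text tells. Its arguments: {"type":"object","properties":{"deltas":{"type":"array","items":{"type":"object","properties":{"x":{"type":"number"},"y":{"type":"number"},"z":{"type":"number"},"rx":{"type":"number"},"ry":{"type":"number"},"rz":{"type":"number"},"gripper":{"type":"number"}}}},"newtons":{"type":"number"}},"required":["deltas"]}

```bash
mkdir -p pics; ls; python3 - <<'E'
from rig import r
import cv2,numpy as np
np.set_printoptions(precision=4,suppress=True)
ims=[]
for c in ["scene","side"]:
    im=r.grab_frame(c); cv2.imwrite(f"pics/{c}0.png",im); p=r.camera_params(c); print(c,p)
    for n in ["reacher","jaws","trigger","funnel","stand","measure"]:
        print(n,[(d["box"],round(d["conf"],2)) for d in r.recognise(n,c)][:5])
print(r.sense())
E
```

```text
pics
scene {'mtx': array([[400.5157,   0.    , 248.6458],
       [  0.    , 400.5157, 187.5713],
       [  0.    ,   0.    ,   1.    ]]), 'eye': array([1414.1325,  390.5774,  769.1898]), 'orientation': array([-2.2499, -0.0022,  1.9717])}
reacher [([142.5, 138.5, 104.2, 65.7], 0.76)]
jaws [([141.1, 139.9, 104.6, 60.6], 0.7)]
trigger [([157.8, 143.3, 9.4, 19.2], 0.68)]
funnel [([355.2, 222.2, 18.4, 21.7], 0.55)]
stand [([243.9, 143.8, 123.0, 113.1], 0.96)]
measure [([288.9, 175.2, 11.7, 15.8], 0.5)]
side {'mtx': array([[365.8683,   0.    , 252.3362],
       [  0.    , 365.8683, 186.0079],
       [  0.    ,   0.    ,   1.    ]]), 'eye': array([ 530.877 , -706.7718,  520.6009]), 'orientation': array([-2.1398,  0.0018, -0.0958])}
reacher [([220.9, 201.0, 43.8, 134.6], 0.81)]
jaws [([216.3, 200.7, 50.4, 135.0], 0.65)]
trigger [([234.9, 263.0, 12.3, 22.7], 0.52)]
funnel [([176.8, 185.4, 13.9, 28.5], 0.57), ([300.0, 151.6, 14.6, 19.1], 0.55), ([243.0, 167.1, 15.5, 13.0], 0.54)]
stand [([157.7, 125.3, 134.5, 71.0], 0.93)]
measure [([194.9, 167.2, 16.5, 15.8], 0.73)]
{'clock': 0.7, 'qpos': array([ 1.3016,  0.353 ,  1.6334, -0.    ,  1.1552, -0.0024]), 'qvel': array([ 0.0001, -0.0013, -0.0013,  0.0001, -0.0005,  0.0003]), 'joint_efforts': array([ -0.002 , -60.5001, -34.2388,  -0.0002,   0.0008,  -0.    ]), 'eef_pos': array([164.8086, 602.914 , 201.6147]), 'tcp_rot': array([3.1415, 0.    , 2.8748]), 'contact_force': array([ 0.4281, -0.0863, -0.0179]), 'wrist_torque': array([ 0.0174, -0.0357,  0.0149]), 'grasp_force': 0.0, 'opening': 1.0012324581716034}
```

```bash
python3 - <<'E'
import cv2
a=cv2.imread("pics/scene0.png");b=cv2.imread("pics/side0.png")
cv2.imwrite("pics/a1.png",cv2.resize(a[120:280,120:400],None,fx=2.85,fy=2.85,interpolation=cv2.INTER_CUBIC))
cv2.imwrite("pics/b1.png",cv2.resize(b[110:350,140:340],None,fx=2.5,fy=2.5,interpolation=cv2.INTER_CUBIC))
E
```

```text
(no output)
```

View pics/a1.png

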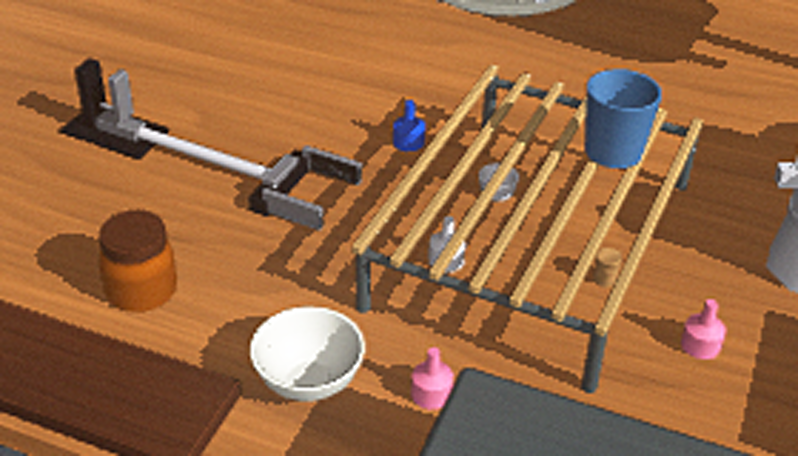

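View pics/b1.png

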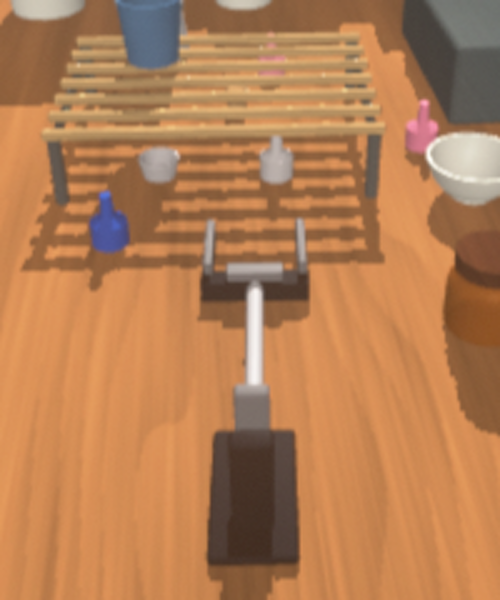

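Scene crop: the metal funnel with stem is at full-frame (277,206). Similar items are the blue funnel (263,165), pink funnels (272,253) and (367,237), and the stemless cup (294,184). The side view shows the funnel at (251,174) and the cup at (204,176). I choose the bare-metal, stemmed one under the stand's +x half; these crops confirm it.

```bash
cat > h.py <<'E'
import numpy as np
from scipy.spatial.transform import Rotation as R
from scipy.optimize import least_squares
from rig import r
CP={c:r.camera_params(c) for c in ("scene","side")}
def proj(c,P):
    p=CP[c]; q=R.from_euler('xyz',p["orientation"]).inv().apply(np.atleast_2d(P)-p["eye"])@p["mtx"].T
    return q[:,:2]/q[:,2:]
def unA(u): return np.array(u)/2.85+[120,120]
def unB(u): return np.array(u)/2.5+[140,110]
def pose(q,L):  # q=x,y,yaw
    return R.from_euler('z',q[2]).apply(np.atleast_2d(L))+[q[0],q[1],0]
def fit(obs,q0):
    def f(q): return np.concatenate([proj(c,pose(q,L))[0]-u for c,L,u in obs])
    s=least_squares(f,q0,loss='soft_l1'); return s.x,f(s.x).reshape(-1,2)
E
python3 - <<'E'
from h import *
np.set_printoptions(precision=2,suppress=True)
A=lambda u,*L:("scene",L,unA(u)); B=lambda u,*L:("side",L,unB(u))
st,e=fit([A((495,68),-170,-110,85),A((358,250),170,-110,85),A((603,328),170,112,85),A((697,122),-170,112,85),A((364,310),160,-112,0),A((592,390),160,112,0),A((685,187),-160,112,0),
 B((62,202),-160,-119,0),B((373,196),160,-119,0),B((45,135),-170,-119,80),B((383,129),170,-119,80)],[500,500,0]);print("stand",st,e)
fu,e=fit([A((448,220),0,0,54),A((447,257),0,0,8),B((277,138),0,0,54),B((277,168),0,0,12)],[500,400,0]);print("funnel",fu,e)
me,e=fit([A((498,182),0,0,11),B((160,164),0,0,11)],[400,400,0]);print("measure",me,e)
re,e=fit([A((89,63),-20,0,86),A((120,74),22,0,86),A((361,165),300,42,32),A((322,211),300,-42,32),B((210,221),300,42,32),B((301,220),300,-42,32),B((202,298),215,48,4),B((308,297),215,-48,4),B((251,388),28,0,86)],[500,100,1.57]);print("reacher",re,e)
S=R.from_euler('z',-st[2])
for n,v in(("f",fu),("m",me)): print(n,S.apply([v[0]-st[0],v[1]-st[1],0]))
print("fun in reacher",R.from_euler('z',-re[2]).apply([fu[0]-re[0],fu[1]-re[1],0]))
E
```

```text
stand [548.09 209.15 -44.04] [[ 1.26 -0.41]
 [ 1.31  0.29]
 [-0.69  0.73]
 [ 0.61 -1.26]
 [ 0.2   0.21]
 [-0.08  0.12]
 [-1.06  0.24]
 [ 0.49  0.7 ]
 [-0.47  0.29]
 [-1.02  0.5 ]
 [ 1.19  0.09]]
funnel [606.51 134.68   0.  ] [[-0.3   0.1 ]
 [-0.7  -0.5 ]
 [-0.11 -2.8 ]
 [-0.05 -1.12]]
measure [480.28 149.19   0.  ] [[ 0.08  0.74]
 [-0.27  0.41]]
reacher [ 549.3  -291.5   -92.76] [[-0.82  0.38]
 [-0.96 -0.06]
 [-0.38 -0.  ]
 [-0.43 -0.42]
 [ 0.44 -1.13]
 [-0.46 -1.01]
 [-0.55  0.27]
 [ 0.46  0.28]
 [-0.66 -2.48]]
f [ 62.56 -71.02   0.  ]
m [-64.29 -63.72   0.  ]
fun in reacher [429.47 -21.2    0.  ]
```

>>> {"api": "servo_tool", "payload": {"deltas": [{"x":40,"y":-20,"z":20,"gripper":1},{"x":60,"y":-65,"z":40},{"x":80,"y":-110,"z":60},{"x":100,"y":-155,"z":60,"rz":0.02},{"x":118,"y":-200,"z":60,"rz":0.04},{"x":136,"y":-245,"z":60,"rz":0.06},{"x":155,"y":-290,"z":60,"rz":0.08},{"x":174,"y":-335,"z":60,"rz":0.1},{"x":193,"y":-380,"z":60,"rz":0.12},{"x":212,"y":-425,"z":60,"rz":0.14}]}}

```text
invalid input
```

>>> {"api": "servo_tool", "payload": {"deltas": [{"x":17,"y":-45},{"x":34,"y":-90},{"x":51,"y":-135},{"x":68,"y":-180},{"x":85,"y":-225},{"x":102,"y":-270},{"x":119,"y":-315,"z":-30},{"x":136,"y":-360,"z":-60},{"x":153,"y":-405,"z":-90,"rz":0.02},{"x":172,"y":-450,"z":-110,"rz":0.042}]}}

```text
invalid input
```

>>> {"api": "servo_tool", "payload": {"deltas": [{"x":40,"y":-20,"z":20,"rx":0,"ry":0,"rz":0,"gripper":1}], "newtons": 30}}

```text
clock: 0.8
eef_pos: [201.5, 583.0, 219.3]
tcp_rot: [-3.138, -0.002, 2.879]
contact_force: [1.2, -0.7, -0.0]
opening: 1.0
grasp_force: 0.0
```

>>> {"api": "servo_tool", "payload": {"deltas": [{"x":20,"y":-45,"z":20,"rx":0,"ry":0,"rz":0,"gripper":1},{"x":40,"y":-90,"z":40,"rx":0,"ry":0,"rz":0,"gripper":1},{"x":60,"y":-135,"z":40,"rx":0,"ry":0,"rz":0.02,"gripper":1},{"x":78,"y":-180,"z":40,"rx":0,"ry":0,"rz":0.04,"gripper":1},{"x":96,"y":-225,"z":40,"rx":0,"ry":0,"rz":0.06,"gripper":1},{"x":115,"y":-270,"z":40,"rx":0,"ry":0,"rz":0.08,"gripper":1},{"x":134,"y":-315,"z":40,"rx":0,"ry":0,"rz":0.1,"gripper":1},{"x":153,"y":-360,"z":40,"rx":0,"ry":0,"rz":0.12,"gripper":1},{"x":172,"y":-405,"z":40,"rx":0,"ry":0,"rz":0.14,"gripper":1},{"x":190,"y":-450,"z":40,"rx":0,"ry":0,"rz":0.16,"gripper":1}], "newtons": 30}}

```text
clock: 1.8
eef_pos: [395.3, 131.1, 262.0]
tcp_rot: [3.141, 0.001, 3.036]
contact_force: [0.3, 0.3, 0.2]
opening: 1.004
grasp_force: 0.0
```

>>> {"api": "servo_tool", "payload": {"deltas": [{"x":16,"y":-44,"z":0,"rx":0,"ry":0,"rz":0,"gripper":1},{"x":32,"y":-88,"z":0,"rx":0,"ry":0,"rz":0,"gripper":1},{"x":48,"y":-132,"z":0,"rx":0,"ry":0,"rz":0,"gripper":1},{"x":64,"y":-176,"z":0,"rx":0,"ry":0,"rz":0.02,"gripper":1},{"x":80,"y":-220,"z":-10,"rx":0,"ry":0,"rz":0.022,"gripper":1},{"x":96,"y":-264,"z":-30,"rx":0,"ry":0,"rz":0.022,"gripper":1},{"x":112,"y":-308,"z":-50,"rx":0,"ry":0,"rz":0.022,"gripper":1},{"x":128,"y":-350,"z":-70,"rx":0,"ry":0,"rz":0.022,"gripper":1},{"x":142,"y":-390,"z":-90,"rx":0,"ry":0,"rz":0.022,"gripper":1},{"x":154,"y":-424,"z":-110,"rx":0,"ry":0,"rz":0.022,"gripper":1}], "newtons": 30}}

```text
clock: 2.8
eef_pos: [549.3, -293.6, 150.7]
tcp_rot: [-3.141, 0.0, 3.056]
contact_force: [-0.1, -0.1, 0.7]
opening: 0.997
grasp_force: 0.0
```

>>> {"api": "servo_tool", "payload": {"deltas": [{"x":0,"y":0,"z":-10,"rx":0,"ry":0,"rz":0,"gripper":1},{"x":0,"y":0,"z":-10,"rx":0,"ry":0,"rz":0,"gripper":1}], "newtons": 30}}

```text
clock: 3.0
eef_pos: [547.5, -291.0, 139.6]
tcp_rot: [3.14, -0.003, 3.055]
contact_force: [-1.9, -0.0, -0.4]
opening: 1.001
grasp_force: 0.0
```

```bash
python3 - <<'E'
from rig import r
import cv2
print(r.camera_params("wrist"))
w=r.grab_frame("wrist");s=r.grab_frame("side");c=r.grab_frame("scene")
cv2.imwrite("pics/w2.png",w);cv2.imwrite("pics/s2.png",s);cv2.imwrite("pics/c2.png",c)
o=cv2.hconcat([cv2.resize(c[100:230,120:260],(400,371),interpolation=2),cv2.resize(w,(400,300))[0:300].copy() if 0 else cv2.copyMakeBorder(cv2.resize(w,(400,300)),0,71,0,0,0)])
cv2.imwrite("pics/o2.png",o)
print(r.recognise("trigger","wrist"))
E
```

```text
{'mtx': array([[297.31863964,   0.        , 253.88801511],
       [  0.        , 297.31863964, 198.0035139 ],
       [  0.        ,   0.        ,   1.        ]]), 'eye': array([ 474.07919772, -285.43635355,  311.80411139]), 'orientation': array([ 2.85038335e+00, -2.65716802e-03,  1.48382713e+00])}
[{'box': [242.9, 174.4, 45.5, 42.4], 'conf': 0.67}]
```

View pics/o2.png

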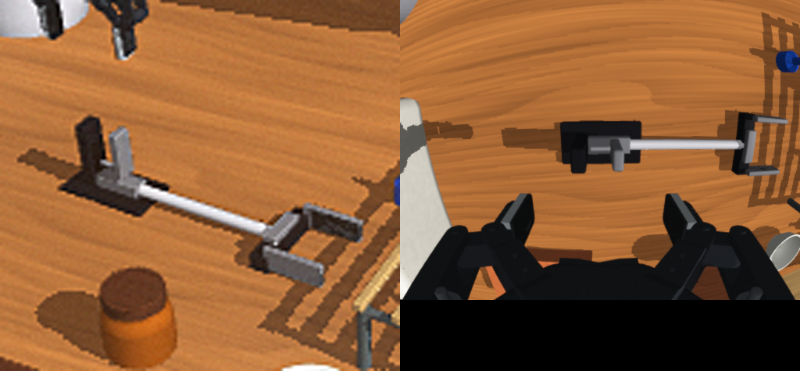

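```bash
cat >> h.py <<'E'
def wray(u,z,p):
    m=p["mtx"]; d=np.array([u[0]-m[0,2],u[1]-m[1,2]])/m[0,0]; t=np.hypot(*d)
    v=np.append(d/t*np.sin(t),np.cos(t)); v=R.from_euler('xyz',p["orientation"]).apply(v)
    return p["eye"]+v*(z-p["eye"][2])/v[2]
E
python3 - <<'E'
from h import *
import cv2
p=r.camera_params("wrist"); w=cv2.imread("pics/w2.png")
for n,u,z in (("grip",(230,218),86),("trig",(278,213),86),("jawtipL",(501,155),32),("jawtipR",(487,223),32)): print(n,wray(u,z,p))
print(proj("scene",[[548,-291,140]]),unA((89,63)))
cv2.imwrite("pics/w2c.png",cv2.resize(w[140:240,190:510],None,fx=2.5,fy=2.5,interpolation=2))
E
```

```text
grip [ 559.91665168 -311.2958725    86.        ]
trig [ 558.88624913 -271.63200981   86.        ]
jawtipL [530.90947875  21.31300027  32.        ]
jawtipR [620.85313241  10.31742832  32.        ]
[[153.31626989 128.95270473]] [151.22807018 142.10526316]
```

View pics/w2c.png

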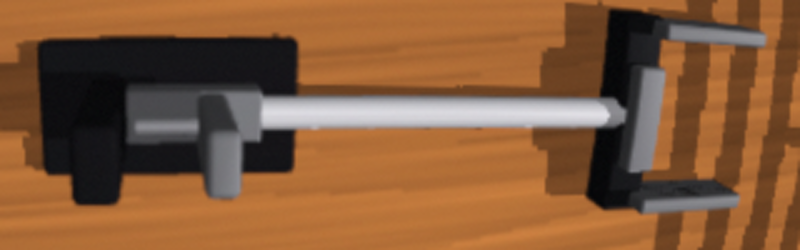

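>>> {"api": "servo_tool", "payload": {"deltas": [{"x":0.5,"y":-1,"z":-30,"rx":0,"ry":0,"rz":0,"gripper":1},{"x":0.5,"y":-1,"z":-55,"rx":0,"ry":0,"rz":0,"gripper":1},{"x":0.5,"y":-1,"z":-80,"rx":0,"ry":0,"rz":0,"gripper":1},{"x":0.5,"y":-1,"z":-100,"rx":0,"ry":0,"rz":0,"gripper":1},{"x":0.5,"y":-1,"z":-105,"rx":0,"ry":0,"rz":0,"gripper":1},{"x":0.5,"y":-1,"z":-105,"rx":0,"ry":0,"rz":0,"gripper":1}], "newtons": 20}}

```text
clock: 3.8
eef_pos: [549.4, -291.5, 37.0]
tcp_rot: [3.141, -0.0, 3.058]
contact_force: [0.9, 0.1, -0.1]
opening: 1.0
grasp_force: 0.0
```

>>> {"api": "servo_tool", "payload": {"deltas": [{"x":0,"y":0,"z":0,"rx":0,"ry":0,"rz":0,"gripper":0.4},{"x":0,"y":0,"z":0,"rx":0,"ry":0,"rz":0,"gripper":0.27},{"x":0,"y":0,"z":0,"rx":0,"ry":0,"rz":0,"gripper":0.24},{"x":0,"y":0,"z":0,"rx":0,"ry":0,"rz":0,"gripper":0.24},{"x":0,"y":0,"z":0,"rx":0,"ry":0,"rz":0,"gripper":0.24},{"x":0,"y":0,"z":0,"rx":0,"ry":0,"rz":0,"gripper":0.24}], "newtons": 20}}

```text
clock: 4.4
eef_pos: [550.3, -293.3, 38.4]
tcp_rot: [-3.14, 0.003, 3.057]
contact_force: [-0.4, -2.0, 6.5]
opening: 0.62
grasp_force: 10.0
```

```bash
python3 - <<'E'
from rig import r
import cv2
s=r.grab_frame("side");c=r.grab_frame("scene");w=r.grab_frame("wrist")
print(r.camera_params("wrist"),r.sense()["eef_pos"],r.sense()["opening"])
cv2.imwrite("pics/s3.png",s);cv2.imwrite("pics/c3.png",c);cv2.imwrite("pics/w3.png",w)
a=cv2.resize(s[110:340,140:340],(500,575),interpolation=2);b=cv2.resize(w[100:384,250:512],(300,325));d=cv2.resize(c[100:220,120:270],(300,240),interpolation=2)
cv2.imwrite("pics/o3.png",cv2.hconcat([a,cv2.copyMakeBorder(cv2.vconcat([b,d]),0,10,0,0,0)]))
E
```

```text
{'mtx': array([[297.31863964,   0.        , 253.88801511],
       [  0.        , 297.31863964, 198.0035139 ],
       [  0.        ,   0.        ,   1.        ]]), 'eye': array([ 475.96266429, -287.15492876,  210.25607752]), 'orientation': array([2.84436688e+00, 8.77946344e-04, 1.48555807e+00])} [ 550.32794687 -293.28154861   38.42904956] 0.6213759202692697
```

View pics/o3.png

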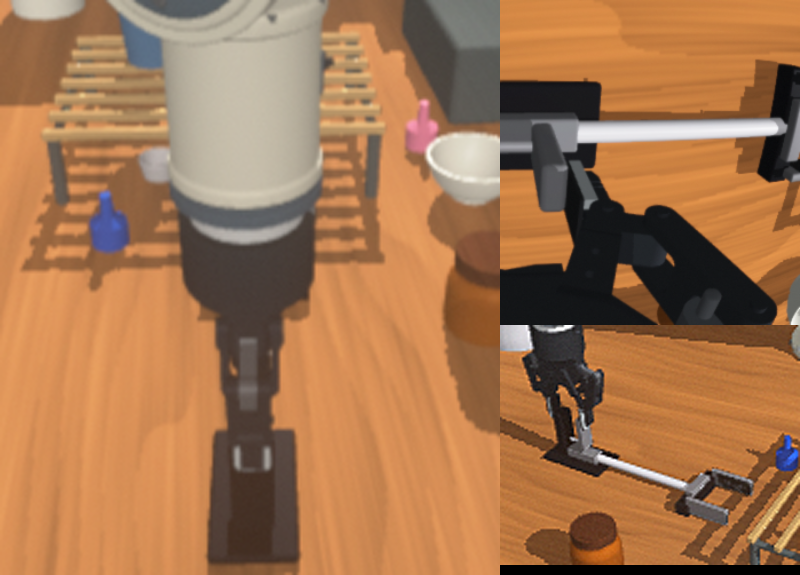

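>>> {"api": "servo_tool", "payload": {"deltas": [{"x":2,"y":6,"z":0,"rx":0,"ry":0,"rz":0,"gripper":0.24},{"x":5,"y":15,"z":0,"rx":0,"ry":0,"rz":0,"gripper":0.24},{"x":8,"y":25,"z":0,"rx":0,"ry":0,"rz":0,"gripper":0.24},{"x":11,"y":35,"z":0,"rx":0,"ry":0,"rz":0,"gripper":0.24},{"x":14.5,"y":45,"z":0,"rx":0,"ry":0,"rz":0,"gripper":0.24},{"x":18,"y":55,"z":0,"rx":0,"ry":0,"rz":0,"gripper":0.24},{"x":21.5,"y":65,"z":0,"rx":0,"ry":0,"rz":0,"gripper":0.24},{"x":24.5,"y":75,"z":0,"rx":0,"ry":0,"rz":0,"gripper":0.24},{"x":27,"y":83,"z":0,"rx":0,"ry":0,"rz":0,"gripper":0.24},{"x":28,"y":88,"z":0,"rx":0,"ry":0,"rz":0,"gripper":0.24}], "newtons": 20}}

```text
clock: 5.55
eef_pos: [578.9, -204.9, 38.4]
tcp_rot: [-3.14, 0.003, 3.057]
contact_force: [-0.6, -4.9, 5.8]
opening: 0.621
grasp_force: 11.1
```

```bash
python3 - <<'E'
from rig import r
import cv2
c=r.grab_frame("scene");w=r.grab_frame("wrist");s=r.grab_frame("side")
print(r.camera_params("wrist"),r.sense()["eef_pos"],r.sense()["opening"])
cv2.imwrite("pics/s4.png",s);cv2.imwrite("pics/c4.png",c);cv2.imwrite("pics/w4.png",w)
a=cv2.resize(c[130:230,150:310],(800,500),interpolation=2)
cv2.imwrite("pics/o4.png",a)
E
```

```text
{'mtx': array([[297.31863964,   0.        , 253.88801511],
       [  0.        , 297.31863964, 198.0035139 ],
       [  0.        ,   0.        ,   1.        ]]), 'eye': array([ 504.44006773, -198.39395186,  210.20391304]), 'orientation': array([ 2.84352396e+00, -2.29688419e-04,  1.48560214e+00])} [ 578.94095452 -204.32346931   38.41021037] 0.6191918658681088
```

View pics/o4.png

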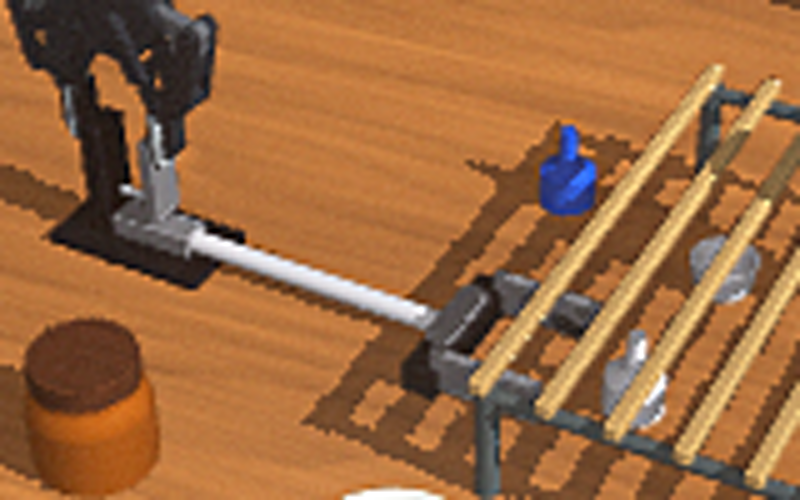

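```bash
python3 - <<'E'
from h import *
np.set_printoptions(precision=2,suppress=True)
A=lambda u,*L:("scene",L,np.array(u)/5+[150,130])
re,e=fit([A((598,306),300,38.5,32),A((541,381),300,-38.5,32),A((157,125),19,0,86),A((437,305),215,0,20)],[579,-204,1.486]);print("reacher",re,e)
fu,e=fit([A((638,336),0,0,54),A((635,408),0,0,6)],[606,134,0]);print("funnel",fu,e)
for q in (re,[578.9-.6,-204.3,1.486]):
  for f in (fu,[606.5,134.7]): print(R.from_euler('z',-q[2]).apply([f[0]-q[0],f[1]-q[1],0]))
E
```

```text
reacher [ 568.36 -204.69    1.47] [[ 0.23 -0.62]
 [-0.82 -0.24]
 [-0.    0.08]
 [ 0.51  1.08]]
funnel [608.27 137.67   0.  ] [[ 0.1   0.75]
 [-0.11 -0.73]]
[344.66  -3.99   0.  ]
[341.52  -2.54   0.  ]
[343.28  -0.9    0.  ]
[340.17   0.61   0.  ]
```

>>> {"api": "servo_tool", "payload": {"deltas": [{"x":0.5,"y":5,"z":0,"rx":0,"ry":0,"rz":0,"gripper":0.24},{"x":1.2,"y":14,"z":0,"rx":0,"ry":0,"rz":0,"gripper":0.24},{"x":2,"y":23,"z":0,"rx":0,"ry":0,"rz":0,"gripper":0.24},{"x":2.7,"y":32,"z":0,"rx":0,"ry":0,"rz":0,"gripper":0.24},{"x":3.5,"y":41,"z":0,"rx":0,"ry":0,"rz":0,"gripper":0.24},{"x":4.2,"y":50,"z":0,"rx":0,"ry":0,"rz":0,"gripper":0.24},{"x":5,"y":58,"z":0,"rx":0,"ry":0,"rz":0,"gripper":0.24},{"x":5.5,"y":64,"z":0,"rx":0,"ry":0,"rz":0,"gripper":0.24},{"x":5.8,"y":68,"z":0,"rx":0,"ry":0,"rz":0,"gripper":0.24},{"x":5.8,"y":68,"z":0,"rx":0,"ry":0,"rz":0,"gripper":0.24}], "newtons": 20}}

```text
clock: 6.7
eef_pos: [584.7, -136.4, 38.4]
tcp_rot: [-3.141, 0.004, 3.057]
contact_force: [0.1, 0.1, 6.9]
opening: 0.621
grasp_force: 8.9
```

```bash
python3 - <<'E'
from rig import r
import cv2
c=r.grab_frame("scene");s=r.grab_frame("side")
print(r.sense()["eef_pos"],r.sense()["opening"])
cv2.imwrite("pics/s5.png",s);cv2.imwrite("pics/c5.png",c)
a=cv2.resize(c[140:240,190:320],(520,400),interpolation=2);b=cv2.resize(s[150:250,200:290],(280,311),interpolation=2)
cv2.imwrite("pics/o5.png",cv2.hconcat([a,cv2.copyMakeBorder(b,0,89,0,0,0)]))
E
```

```text
[ 584.74003365 -136.43823676   38.4147032 ] 0.6201301237369086
```

View pics/o5.png

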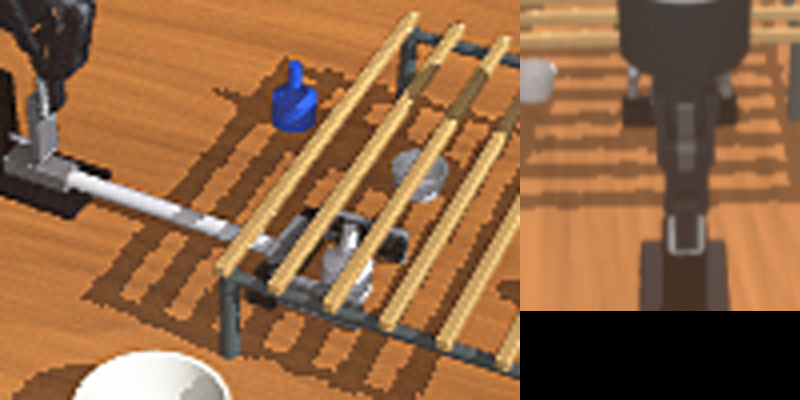

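>>> {"api": "servo_tool", "payload": {"deltas": [{"x":0,"y":0,"z":0,"rx":0,"ry":0,"rz":0,"gripper":0.14},{"x":0,"y":0,"z":0,"rx":0,"ry":0,"rz":0,"gripper":0.04},{"x":0,"y":0,"z":0,"rx":0,"ry":0,"rz":0,"gripper":-0.04},{"x":0,"y":0,"z":0,"rx":0,"ry":0,"rz":0,"gripper":-0.12},{"x":0,"y":0,"z":0,"rx":0,"ry":0,"rz":0,"gripper":-0.2},{"x":0,"y":0,"z":0,"rx":0,"ry":0,"rz":0,"gripper":-0.2},{"x":0,"y":0,"z":0,"rx":0,"ry":0,"rz":0,"gripper":-0.2},{"x":0,"y":0,"z":0,"rx":0,"ry":0,"rz":0,"gripper":-0.2},{"x":0,"y":0,"z":0,"rx":0,"ry":0,"rz":0,"gripper":-0.2},{"x":0,"y":0,"z":0,"rx":0,"ry":0,"rz":0,"gripper":-0.2}], "newtons": 35}}

```text
clock: 7.8
eef_pos: [586.2, -139.1, 40.4]
tcp_rot: [-3.138, 0.007, 3.058]
contact_force: [-3.7, -11.9, 20.1]
opening: 0.417
grasp_force: 34.0
```

```bash
python3 - <<'E'
from rig import r
import cv2
c=r.grab_frame("scene")
print(r.sense()["eef_pos"],r.sense()["opening"],[(d["box"],d["conf"]) for n in("funnel","measure") for d in r.recognise(n,"scene")])
cv2.imwrite("pics/c6.png",c)
cv2.imwrite("pics/o6.png",cv2.resize(c[150:240,190:320],(780,540),interpolation=2))
E
```

```text
[ 586.20802246 -139.14531627   40.41332795] 0.4210116024958521 [([258.3, 156.2, 9.2, 12.9], 0.69), ([358.1, 225.9, 17.0, 18.3], 0.65), ([269.3, 196.4, 9.1, 7.0], 0.62), ([259.1, 240.9, 21.5, 24.4], 0.62)]
```

View pics/o6.png

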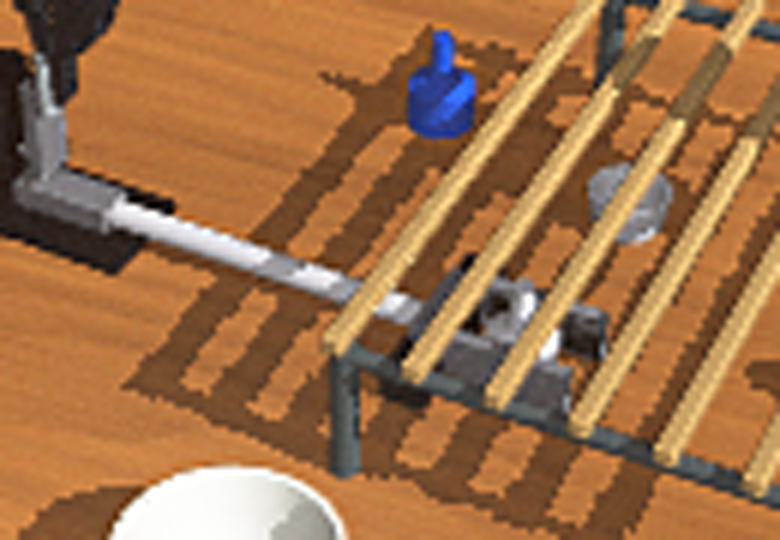

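```bash
python3 - <<'E'
import cv2
f=lambda n:cv2.resize(cv2.imread(n)[188:222,255:297],(400,324),interpolation=2)
g=cv2.resize(cv2.imread("pics/c0.png" if 0 else "pics/scene0.png")[188:222,255:297],(400,324),interpolation=2)
cv2.imwrite("pics/o7.png",cv2.hconcat([f("pics/c5.png"),f("pics/c6.png")]))
E
```

```text
(no output)
```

View pics/o7.png

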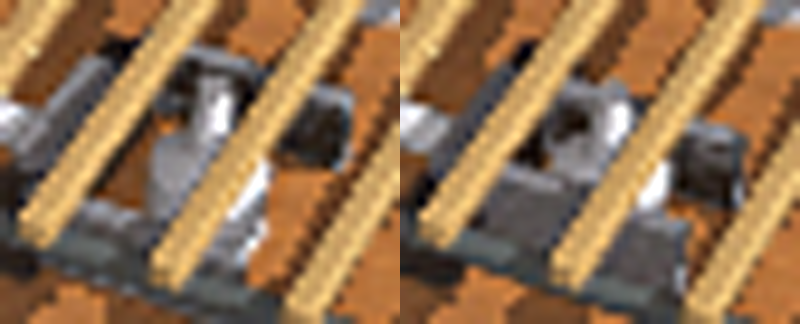

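The zoom suggests the funnel tilted as the jaws closed: its rim is seen from the left at about (575,125). It's still held, so I'll draw it out slowly and inspect it in the open.

>>> {"api": "servo_tool", "payload": {"deltas": [{"x":-0.2,"y":-2,"z":1,"rx":0,"ry":0,"rz":0,"gripper":-0.2},{"x":-0.5,"y":-6,"z":2,"rx":0,"ry":0,"rz":0,"gripper":-0.2},{"x":-1.2,"y":-14,"z":2,"rx":0,"ry":0,"rz":0,"gripper":-0.2},{"x":-1.9,"y":-22,"z":2,"rx":0,"ry":0,"rz":0,"gripper":-0.2},{"x":-2.5,"y":-30,"z":2,"rx":0,"ry":0,"rz":0,"gripper":-0.2},{"x":-3.2,"y":-38,"z":2,"rx":0,"ry":0,"rz":0,"gripper":-0.2},{"x":-3.9,"y":-46,"z":2,"rx":0,"ry":0,"rz":0,"gripper":-0.2},{"x":-4.6,"y":-54,"z":2,"rx":0,"ry":0,"rz":0,"gripper":-0.2},{"x":-5.3,"y":-62,"z":2,"rx":0,"ry":0,"rz":0,"gripper":-0.2},{"x":-6,"y":-70,"z":2,"rx":0,"ry":0,"rz":0,"gripper":-0.2}], "newtons": 35}}

```text
clock: 8.95
eef_pos: [578.7, -205.6, 40.6]
tcp_rot: [3.14, 0.003, 3.056]
contact_force: [1.4, 7.6, 12.7]
opening: 0.41
grasp_force: 33.9
```

>>> {"api": "servo_tool", "payload": {"deltas": [{"x":-0.7,"y":-8,"z":0,"rx":0,"ry":0,"rz":0,"gripper":-0.2},{"x":-1.4,"y":-16,"z":0,"rx":0,"ry":0,"rz":0,"gripper":-0.2},{"x":-2,"y":-24,"z":0,"rx":0,"ry":0,"rz":0,"gripper":-0.2},{"x":-2.7,"y":-32,"z":0,"rx":0,"ry":0,"rz":0,"gripper":-0.2},{"x":-3.4,"y":-40,"z":0,"rx":0,"ry":0,"rz":0,"gripper":-0.2},{"x":-4.1,"y":-48,"z":0,"rx":0,"ry":0,"rz":0,"gripper":-0.2},{"x":-4.8,"y":-56,"z":0,"rx":0,"ry":0,"rz":0,"gripper":-0.2},{"x":-5.5,"y":-64,"z":0,"rx":0,"ry":0,"rz":0,"gripper":-0.2},{"x":-6,"y":-70,"z":0,"rx":0,"ry":0,"rz":0,"gripper":-0.2},{"x":-6,"y":-70,"z":0,"rx":0,"ry":0,"rz":0,"gripper":-0.2}], "newtons": 35}}

```text
clock: 9.95
eef_pos: [572.4, -276.6, 40.6]
tcp_rot: [-3.141, 0.003, 3.056]
contact_force: [0.6, 2.9, 11.6]
opening: 0.408
grasp_force: 36.0
```

```bash
python3 - <<'E'
from h import *
import cv2
for n in("scene","side","wrist"):
    im=r.grab_frame(n); cv2.imwrite(f"pics/{n}8.png",im)
    print(n,[([round(v) for v in d["box"]],round(d["conf"],2)) for k in("funnel","measure") for d in r.recognise(k,n)])
print(r.camera_params("wrist"))
s=r.sense(); print(s["clock"],s["eef_pos"],s["opening"])
for P in ([592,0,0],[592,0,54]): print(P,proj("scene",P),proj("side",P))
E
```

```text
scene [([262, 246, 20, 18], 0.62), ([228, 183, 13, 9], 0.58), ([356, 226, 16, 17], 0.58), ([255, 157, 16, 14], 0.55), ([288, 177, 15, 15], 0.5)]
side [([174, 187, 18, 24], 0.63), ([301, 152, 12, 17], 0.59), ([194, 169, 19, 16], 0.64)]
wrist []
{'mtx': array([[297.31863964,   0.        , 253.88801511],
       [  0.        , 297.31863964, 198.0035139 ],
       [  0.        ,   0.        ,   1.        ]]), 'eye': array([ 497.99705699, -270.6770937 ,  212.39895496]), 'orientation': array([ 2.84400007e+00, -2.33306958e-04,  1.48499124e+00])}
10.4 [ 572.45619572 -276.64342194   40.59188295] 0.4119589173285988
[592, 0, 0] [[235.03306865 196.73492671]] [[249.9191259 209.4797356]]
[592, 0, 54] [[234.67454013 182.45550992]] [[249.79341095 190.68093309]]
```

```bash
python3 - <<'E'
from h import *
import cv2
a=cv2.imread("pics/scene8.png")[165:220,200:265]; w=cv2.imread("pics/wrist8.png"); s=cv2.imread("pics/side8.png")[165:225,215:285]
p=r.camera_params("wrist")
v=R.from_euler('xyz',p["orientation"]).inv().apply(np.array([592,-5,20])-p["eye"]); t=np.arctan2(np.hypot(v[0],v[1]),v[2]); u=v[:2]/np.hypot(*v[:2])*t*p["mtx"][0,0]+p["mtx"][:2,2]; print(u)
y0=int(max(0,min(384-120,u[1]-60)));x0=int(min(512-130,u[0]-65)); print(x0,y0)
top=cv2.resize(w[y0:y0+120,x0:x0+130],(400,369),interpolation=2)
A=cv2.resize(a,(400,338),interpolation=2);S=cv2.resize(s,(400,343),interpolation=2)
f=lambda i,h:cv2.copyMakeBorder(i,0,h-i.shape[0],0,0,0)
g=np.zeros((600,800,3),np.uint8); g[:369,:400]=top; g[:338,400:]=A; g[370:600,:400]=cv2.resize(s[:40],(400,230),interpolation=2)
g[340:600,400:]=cv2.resize(w,(400,300))[20:280]
cv2.imwrite("pics/o8.png",g)
E
```

```text
[529.2971287 209.4546537]
382 149
```

View pics/o8.png

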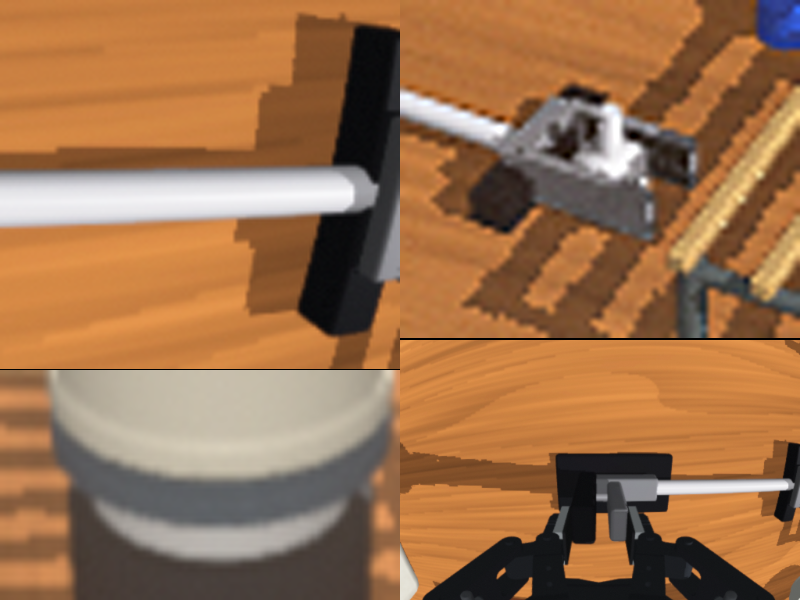

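The last view shows the stem upright between the jaws (scene crop (610,100–160), frame (234,182)). So it is standing at about (592, 0), well clear of the stand. Next I open gently and lift off.

>>> {"api": "servo_tool", "payload": {"deltas": [{"x":0,"y":0,"z":0,"rx":0,"ry":0,"rz":0,"gripper":-0.12},{"x":0,"y":0,"z":0,"rx":0,"ry":0,"rz":0,"gripper":-0.04},{"x":0,"y":0,"z":0,"rx":0,"ry":0,"rz":0,"gripper":0.04},{"x":0,"y":0,"z":0,"rx":0,"ry":0,"rz":0,"gripper":0.12},{"x":0,"y":0,"z":0,"rx":0,"ry":0,"rz":0,"gripper":0.2},{"x":0,"y":0,"z":0,"rx":0,"ry":0,"rz":0,"gripper":0.28},{"x":0,"y":0,"z":0,"rx":0,"ry":0,"rz":0,"gripper":0.4},{"x":0,"y":0,"z":0,"rx":0,"ry":0,"rz":0,"gripper":1},{"x":0,"y":0,"z":0,"rx":0,"ry":0,"rz":0,"gripper":1},{"x":0,"y":0,"z":0,"rx":0,"ry":0,"rz":0,"gripper":1}], "newtons": 30}}

```text
clock: 11.4
eef_pos: [571.2, -276.2, 38.7]
tcp_rot: [-3.142, 0.0, 3.057]
contact_force: [-0.2, 1.1, 0.2]
opening: 1.001
grasp_force: 0.0
```

>>> {"api": "servo_tool", "payload": {"deltas": [{"x":0,"y":0,"z":0,"rx":0,"ry":0,"rz":0,"gripper":1},{"x":0,"y":0,"z":10,"rx":0,"ry":0,"rz":0,"gripper":1},{"x":0,"y":0,"z":25,"rx":0,"ry":0,"rz":0,"gripper":1},{"x":0,"y":0,"z":45,"rx":0,"ry":0,"rz":0,"gripper":1},{"x":0,"y":0,"z":70,"rx":0,"ry":0,"rz":0,"gripper":1},{"x":0,"y":0,"z":100,"rx":0,"ry":0,"rz":0,"gripper":1},{"x":0,"y":0,"z":135,"rx":0,"ry":0,"rz":0,"gripper":1},{"x":0,"y":0,"z":160,"rx":0,"ry":0,"rz":0,"gripper":1},{"x":0,"y":0,"z":160,"rx":0,"ry":0,"rz":0,"gripper":1},{"x":0,"y":0,"z":160,"rx":0,"ry":0,"rz":0,"gripper":1}], "newtons": 30}}

```text
clock: 12.4
eef_pos: [571.4, -276.3, 200.1]
tcp_rot: [-3.141, 0.002, 3.057]
contact_force: [-0.1, 0.2, -0.7]
opening: 0.997
grasp_force: 0.0
```

```bash
python3 - <<'E'
from h import *
import cv2
for n in("scene","side","wrist"):
    im=r.grab_frame(n); cv2.imwrite(f"pics/{n}9.png",im)
    for k in("funnel","measure","reacher"): print(n,k,[([round(v) for v in d["box"]],round(d["conf"],2)) for d in r.recognise(k,n)])
s=r.sense(); print(s["clock"],s["eef_pos"],s["opening"],s["contact_force"])
# bright grey (unsaturated) blob profile near the expected stem
h=cv2.cvtColor(cv2.imread("pics/scene9.png"),cv2.COLOR_BGR2HSV)[174:206,220:252]
for row in h: print("".join("#" if s<60 and v>130 else "+" if s<60 else "." for _,s,v in row))
E
```

```text
scene funnel [([356, 223, 18, 21], 0.62), ([259, 243, 20, 20], 0.61), ([228, 184, 14, 15], 0.45)]
scene measure [([288, 175, 15, 16], 0.69)]
scene reacher [([144, 144, 106, 65], 0.91)]
side funnel [([303, 153, 13, 18], 0.7), ([176, 188, 18, 23], 0.6), ([242, 209, 18, 0], 0.52)]
side measure [([194, 171, 20, 16], 0.48)]
side reacher [([231, 196, 42, 132], 0.86)]
wrist funnel [([434, 162, 32, 27], 0.83), ([447, 51, 35, 24], 0.75), ([496, 252, 16, 22], 0.57), ([210, 137, 258, 71], 0.19)]
wrist measure [([502, 89, 7, 22], 0.49), ([213, 135, 254, 75], 0.32)]
wrist reacher [([211, 134, 258, 76], 0.61)]
13.0 [ 571.046222   -276.08366591  198.38365127] 0.9990455115512463 [-0.45545404 -0.1237429   0.08489658]
................................
................................
.........+......................
........#####...................
........+++#####................
..#.....++++.++####.............
.+###+..+++..++.++###++.........
######+..++.++.+.++++###++......
###+##+..+++####+...++++##+.....
+++##+....+.####++....+++++++...
#+##+....++++###++.++.+.+++++...
###+....+...+###+....+++++++....
##+.........####+...+++++++++...
#+....++....#####..+.+++.+++#...
#+....+...++#######...+.++.+#...
+........+++#######......++++...
........############............
........############............
.+......############............
+.......+##########+............
##+......+########+#............
+####+...+#######+##............
+++#####++######+###............
++++++#####++#######............
+++++++++####+######............
+++++++++++++++####.............
+++++++++++++++##...............
+++++++++++++++.................
.+++++++++++++#.................
.....+++++++++#.................
.......+++++++#.................
..........++++#.................
```

```bash
python3 -c "
from rig import r
print(r.sign_off())"
```

```text
the job is handed in; nothing more can be done
None
```

The funnel is out from under the stand, standing upright on the open worktop about 90 mm in front of its front edge. The reacher is let go with its jaws open, the measuring cup has not visibly moved, and I handed the job in at about 13 s; no verdict came back.

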